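Hold the middle-length spacer into the corner of the squaring board

TASK

Of the three bevelled wooden spacers pick out the 100 mm one (the middle length), set it down on the grey squaring board in front of the metal fence, lying along the fence with its end at the yellow stop block, let go of it and slide it home against fence and stop. Then press it firmly against the fence and down on the board together with one diagonal push (its near bevel is made for it), some 13 N forwards and 9 N down, and finish while still holding it pressed like that, flat and tight to fence and stop. Leave the other two spacers and the things round about where they are.

Things in the scene. Friction and masses are not known exactly. Their poses are not given: they have to be found in the camera images.
- spacer_100: The one to use, the middle of three loose beech spacers: 100 mm long (own x), 44 wide (own y), 48 high, 0.14-0.28 kg; origin at the centre of the underside, z up. Long sides upright to 32 mm height, then both long top edges are bevelled 9 mm inward over the upper 16 mm (60 degrees from level). Starts on the table, one left of the board and two far right of it, roughly along world x, shuffled.
- spacer_75: The shortest of three loose beech spacers: 75 mm long (own x), 44 wide (own y), 48 high, 0.14-0.28 kg; origin at the centre of the underside, z up. Long sides upright to 32 mm height, then both long top edges are bevelled 9 mm inward over the upper 16 mm (60 degrees from level). Starts on the table, one left of the board and two far right of it, roughly along world x, shuffled.
- spacer_125: The longest of three loose beech spacers: 125 mm long (own x), 44 wide (own y), 48 high, 0.14-0.28 kg; origin at the centre of the underside, z up. Long sides upright to 32 mm height, then both long top edges are bevelled 9 mm inward over the upper 16 mm (60 degrees from level). Starts on the table, one left of the board and two far right of it, roughly along world x, shuffled.
- squaring_board: Grey flat board fixed on the table, 180 mm (own x, away from the robot at yaw 0) x 240 mm (own y) x 12 mm thick; origin at the centre of its underside, upper face 12 mm above it. Its place and yaw vary. Board, fence and stop are smooth, friction about 0.25.
- fence: Aluminium fence fixed on the board near its far edge, running along its own y: 24 mm (x) x 240 mm (y) x 30 mm high, axes as the board's. Origin at the centre of its underside, on the board's upper face, 60 mm from the board's centre along +x. Its working face looks to its own -x (towards the robot) and lies 12 mm from its origin.
- stop_block: Yellow stop clamped over the fence, fixed, place along it varies; axes as the fence's. Origin mid-width of the fence, on the board's upper face. 30 mm along y (15 either side), from 82 mm on the -x side of the origin (70 mm out from the fence face) to 15 mm on +x, 36 mm high; black knob over the origin, top 50 mm. The spacer's end goes against its -y face (robot's right).
- glue: White glue bottle with an orange nozzle, 55 mm across, 155 mm high, stands behind, left of the board; origin at the centre of its underside. Bystander.
- measure: Yellow pocket tape measure, 63 x 76 x 37 mm; origin at the centre of its underside. Bystander.
- blue_marker: White felt marker with a blue cap lying in front of the board, 132 mm long, 16 mm thick; origin at the centre of its underside. Bystander.
There are look-alikes about, which are no part of the job. What is shaped like the spacer_100 but green or turquoise is not meant.

How it is judged:
By the outcome, as a careful person would: the job done as asked, in the order asked, and still so for the second after the job is handed in, while the arm keeps its last pose, push and grip.
It also fails if it takes over 61 s, if anything falls off the work surface, if the arm or the gripper's body presses on something with over 40 N, if the wrist force passes 120 N, or if a joint passes its speed limit or range.

ROBOT

A 7-joint arm with a two-finger parallel gripper is mounted at the origin on a cart in front of the work surface, level with it; the furniture and walls round the work are solid. World frame = base frame: x ahead of the robot, y to its left, z up, the work surface at z = 0. Lengths are in m, angles in rad, forces in N, time in s.
With the tool pointing down it reaches from about 0.425 to 0.925 m from the base axis. Payload 6.8 kg.
Tool frame: the origin (TCP) lies between the finger pads; the fingertips stand 22 mm ahead of it and the grasp point (between the pads) lies 3 mm ahead of it; z points along the fingers, y is the direction in which the jaws open and shut (so a half turn about z gives the same grasp; the last joint's range is limited). The gripper opens to 85 mm and grips with 20 to 120 N. Pads are 22 mm wide; open, the fingers measure 114 mm over their backs; the gripper's body (76 mm by 85 mm) begins 54 mm behind the grasp point. The pads swing forward as they close: fully open they stand 13 mm farther back than shut.
Start: joints at [-1.442, 0.477, 0.022, 1.555, -0.011, 1.109, -0.083], TCP at [0.158, 0.656, 0.253] pointing down, gripper open.
Joint ranges: [-2.96, 2.96], [-0.34, 2.1], [-1.41, 1.46], [0.24, 2.44], [-1.37, 4.51], [0.17, 1.92], [-2.96, 2.96]. Speed limits (rad/s): [2.39, 2.39, 3.14, 3.14, 3.14, 3.14, 3.14].

INTERFACE

Orientations are given as a unit quaternion [w, x, y, z].
In Python, from station import bot gives the robot as it stands. The module is installed in compiled form; this text tells all that it offers.
- The arm moves only by the tool drive_tool, never from a script. Its argument "series" is one flat list of numbers, 7 for each row, row after row: the opening, from -1 (shut) to 1 (fully open), then the shift along the tool's x, y, z in mm, then the turn, a rotation vector about the tool's x, y, z in rad. In form: [jaw, x, y, z, wx, wy, wz, jaw, x, y, z, wx, wy, wz, ...]. A call has 1 to 12 rows; each row shifts and turns the commanded pose from where the row before left it, along the tool's axes as they then stand; what a row does not reach is not made up. A row lasts 1/8 s, in which the tool goes at most 62.5 mm and 10.7 degrees, less where a joint would pass 70% of its speed; a pose out of reach is approached as far as the arm can. A call with a gripper value outside its range is refused whole. The fingers move at their own pace and stop on an object; "force" is the grip in N (left out, the last holds). Time passes only in rows, so rows that do not move let the fingers close. It gives the time, the measured TCP pose, the force and the opening at its end, in the units of the state.
- bot.get_obs(): the state, without advancing time (a new reading comes with each control period).
- bot.read_camera(name): name is "side" or "top"; returns a dict with "pixels" (420x560x3 uint8, blue, green, red), "camera_matrix" (3x3 intrinsics, pixels), "rvec" (rotation vector, rad) and "tvec" (3), from world to camera coordinates, as OpenCV has them. Camera axes: x right, y down, z forward; pixel columns grow to the right and rows downward; lengths in m; the calibration is good to about 2 mm. A picture is of the moment at which its call begins. There is no depth.
- bot.hand_in(): hands the job in, once; it reports no verdict.
The state is a dict: "t": time; "q": joint angles; "joint_vel": joint speeds; "joint_torque": joint torques, N m; "eef_pos": TCP position; "tool_rot": TCP orientation; "contact_force": force on the tool from outside, world axes, zero at the start; "torque": the same for the moment, N m; "gripper_width": opening from 0.0 (shut) to 1.0 (fully open).
Only numpy, scipy, OpenCV 4.12 (cv2) and the standard library are available. Lean on these libraries where they do the work, as an engineer would, in place of code of your own. Each camera call takes 0.05 s, during which the arm holds its last target. There are 200 camera calls.

## Working session

There is one attempt and no reset: what is moved stays moved. The work goes in short steps, Python scripts to look and compute and a tool call to move; the robot and the scene stay as the last step left them, time stands still between calls to the robot, and variables do not carry over. Pictures are saved under pics/ and viewed, about 8 in all and at most 12, crops included, and the job is handed in when it is done.

Besides the shell and the picture viewer there is one more tool, called after "Emit:" by a JSON object that holds its "op" and its "data", one argument or row to a line. drive_tool: Moves the arm, as the interface text tells. Its arguments: {"type":"object","properties":{"series":{"type":"array"},"force":{"type":"number"}},"required":["series"]}

```bash
mkdir -p pics; cat > h.py <<'E'
import numpy as np, cv2
from station import bot
def cam(n,save=None):
    c=bot.read_camera(n); c['R']=cv2.Rodrigues(np.array(c['rvec'],float))[0]; c['t']=np.array(c['tvec'],float).ravel(); c['K']=np.array(c['camera_matrix'],float)
    c['img']=np.array(c['pixels'],np.uint8)
    if save: cv2.imwrite('pics/'+save,c['img'])
    return c
def ray(c,uv,z):
    uv=np.atleast_2d(np.array(uv,float)); d=np.c_[uv,np.ones(len(uv))]@np.linalg.inv(c['K']).T@c['R']
    o=-c['R'].T@c['t']; return o+d*((z-o[2])/d[:,2])[:,None]
def proj(c,P):
    p=(np.atleast_2d(P)@c['R'].T+c['t'])@c['K'].T; return p[:,:2]/p[:,2:]
E
python3 - <<'E'
from h import *
a=cam('top','t0.png');b=cam('side','s0.png')
for c in(a,b):print((-c['R'].T@c['t']).round(3),c['K'].round(0).tolist())
o=bot.get_obs();print({k:np.round(v,3).tolist() for k,v in o.items()})
E
```

```text
[0.379 0.052 1.238] [[394.0, 0.0, 282.0], [0.0, 394.0, 209.0], [0.0, 0.0, 1.0]]
[0.524 1.473 1.332] [[502.0, 0.0, 282.0], [0.0, 502.0, 211.0], [0.0, 0.0, 1.0]]
{'t': 0.1, 'q': [-1.442, 0.478, 0.022, 1.556, -0.012, 1.109, -0.083], 'joint_vel': [0.001, -0.003, -0.0, -0.001, 0.001, 0.0, 0.001], 'joint_torque': [0.004, -59.775, 1.614, -28.195, 0.013, 0.005, 0.0], 'eef_pos': [0.158, 0.656, 0.252], 'tool_rot': [-0.0, 0.118, 0.993, -0.001], 'contact_force': [-0.355, 0.518, 0.025], 'torque': [-0.008, -0.014, 0.029], 'gripper_width': 0.997}
```

View pics/t0.png

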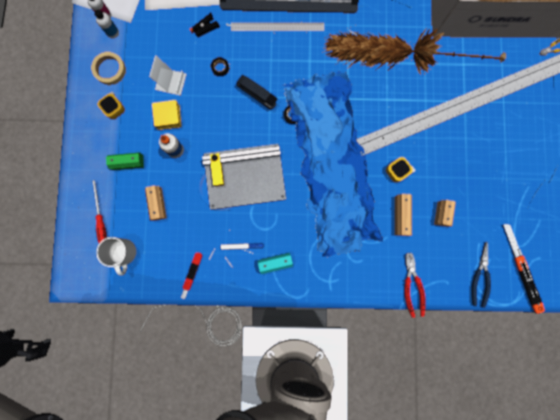

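View pics/s0.png

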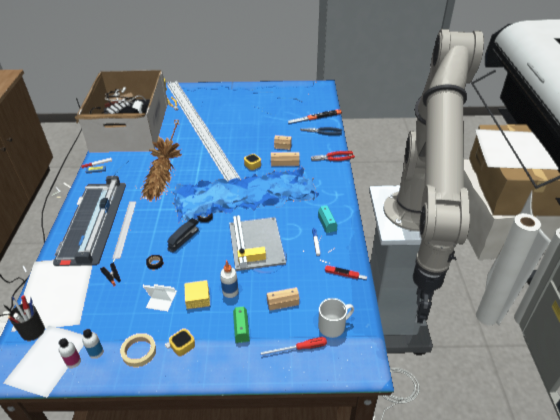

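The top view shows wooden spacers at about (154,202), (403,215) and (446,213). The board is around (245,180), with the yellow stop at (216,170). The green and turquoise decoys are at (125,160) and (275,263). The left spacer is probably the 100 mm one, so I'll measure it.

```bash
python3 - <<'E'
from h import *
T=cam('top');S=cam('side')
def comps(c,lo,hi,boxes,z,name):
    hsv=cv2.cvtColor(c['img'],cv2.COLOR_BGR2HSV); m=cv2.inRange(hsv,lo,hi)
    for k,(x0,y0,x1,y1) in boxes.items():
        mm=np.zeros_like(m);mm[y0:y1,x0:x1]=m[y0:y1,x0:x1]
        cs=cv2.findContours(mm,0,1)[0]
        if not cs: print(name,k,'none');continue
        q=max(cs,key=cv2.contourArea).reshape(-1,2)
        P=ray(c,q,z)[:,:2]; r=cv2.minAreaRect((P*1000).astype(np.float32)); 
        print(name,k,'n',len(q),np.round(r[0],1),np.round(r[1],1),round(r[2],1),'px',q.min(0),q.max(0))
wt={'L':(138,178,172,228),'R1':(385,185,418,245),'R2':(432,190,462,235)}
ws={'L':(260,280,305,315),'R1':(265,145,305,170),'R2':(270,132,296,152)}
lo,hi=(5,50,90),(24,220,255)
comps(T,lo,hi,wt,.04,'top');comps(S,lo,hi,ws,.04,'side')
comps(T,(24,120,120),(34,255,255),{'stop':(200,145,232,195)},.048,'top')
comps(T,(0,0,90),(180,60,255),{'board':(195,140,296,216)},.012,'top')
comps(S,(24,120,120),(34,255,255),{'stop':(225,235,275,270)},.048,'side')
comps(S,(0,0,90),(180,60,255),{'board':(222,210,292,274)},.012,'side')
def crop(c,x0,y0,x1,y1,s): return cv2.resize(c['img'][y0:y1,x0:x1],None,fx=s,fy=s,interpolation=cv2.INTER_CUBIC)
a=crop(T,140,135,300,225,5);cv2.imwrite('pics/c1.png',a)
b=crop(S,220,200,330,320,5);cv2.imwrite('pics/c2.png',b)
E
```

```text
top L n 86 [521.3 436.8] [102.2  45.3] 12.7 px [146 186] [164 219]
top R1 n 102 [ 499.9 -324.9] [ 40. 121.] 89.4 px [397 195] [410 234]
top R2 n 70 [ 508.3 -455. ] [42.8 76.6] 80.1 px [438 201] [454 225]
side L n 87 [519.6 457.9] [102.7  64.8] 11.7 px [267 288] [298 309]
side R1 n 75 [ 502.  -304.3] [ 81.  119.1] 88.5 px [271 153] [298 164]
side R2 n 51 [ 509.  -431.4] [96.3 69.2] 88.6 px [275 136] [290 148]
top stop n 89 [626.1 252. ] [98.9 33.8] 8.7 px [210 154] [223 185]
top board n 252 [613.3 170.7] [177.5 243.7] 8.9 px [203 145] [284 208]
side stop n 49 [618.1 256.9] [72.6 31.1] 8.5 px [244 248] [264 255]
side board n 233 [613.8 181.6] [292.6 217.8] 86.9 px [222 216] [285 273]
```

View pics/c1.png

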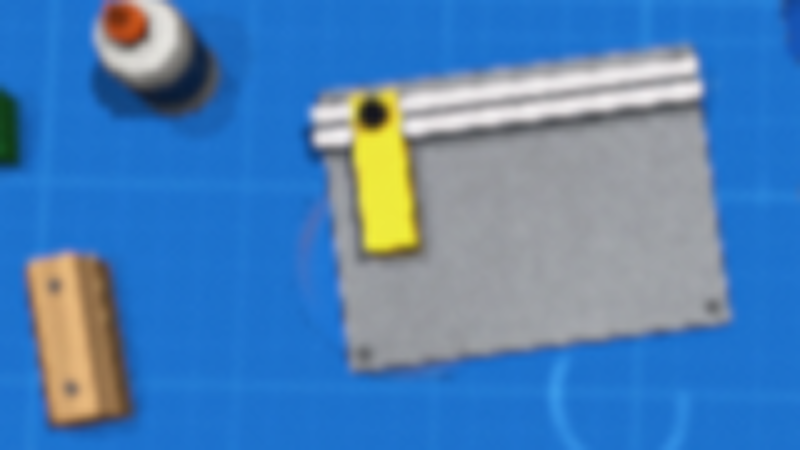

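View pics/c2.png

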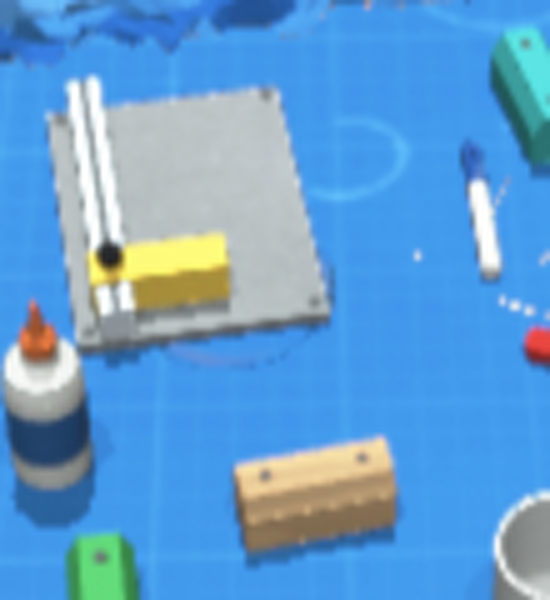

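The crops show the left spacer with two top holes, at c1 (54,287) and (71,388) and at c2 (265,475) and (362,458). The near board corners are at c1 (350,371) and (730,320), and the near edge of the stop runs from c1 (362,254) to (419,247). Next I cast rays through these.

```bash
python3 - <<'E'
from h import *
T=cam('top');S=cam('side')
t=lambda q:np.array(q)/5+[140,135]-.4
s=lambda q:np.array(q)/5+[220,200]-.4
def show(n,a): print(n,(ray(*a)*1000).round(1)[:,:2].tolist())
show('holes T',(T,t([(54,287),(71,388)]),.048))
show('holes S',(S,s([(265,475),(362,458)]),.048))
show('topface T',(T,t([(26,262),(75,255),(103,418),(52,424)]),.048))
show('topface S far-edge corners',(S,s([(236,465),(384,438),(240,489),(394,462)]),.048))
show('board near corners T',(T,t([(350,371),(730,320)]),.012))
show('board S corners nearL,nearR,farR',(S,s([(328,318),(277,90),(47,118)]),.012))
show('fence top T  near edge left, right; far right',(T,t([(313,148),(702,100),(695,48)]),.042))
show('fence top S near edge right / far',(S,s([(97,78),(70,83)]),.042))
show('stop near edge T',(T,t([(362,254),(419,247),(352,98),(400,92)]),.048))
show('stop S top: nearR,nearL,',(S,s([(224,235),(229,268)]),.048))
show('bottle T',(T,t([(190,85)]),.0))
show('mug S',(S,s([(530,590)]),.0))
E
```

```text
holes T [[551.3, 449.1], [489.7, 435.3]]
holes S [[552.6, 448.7], [489.7, 436.1]]
topface T [[566.3, 467.0], [571.3, 437.4], [471.9, 415.0], [467.6, 445.6]]
topface S far-edge corners [[571.4, 440.1], [474.9, 419.8], [568.7, 459.7], [469.1, 439.8]]
board near corners T [[507.4, 273.4], [544.7, 36.4]]
board S corners nearL,nearR,farR [[509.2, 281.3], [544.4, 43.8], [720.7, 71.3]]
fence top T  near edge left, right; far right [[642.2, 296.3], [677.7, 56.8], [710.6, 61.9]]
fence top S near edge right / far [[681.0, 59.6], [701.3, 64.7]]
stop near edge T [[575.7, 262.4], [580.7, 227.8], [672.8, 272.4], [677.2, 243.0]]
stop S top: nearR,nearL, [[581.8, 233.4], [577.9, 265.5]]
bottle T [[690.8, 385.4]]
mug S [[383.8, 506.9]]
```

Spacer_100 is centred at (521, 442) with yaw 12.2°. The board yaw is 8.9° and its centre is at (615, 173). I'll move above the spacer first and then turn the tool.

Emit:
{"op": "drive_tool", "data": {
  "series": [1, -45, -14, 0, 0, 0, 0, 1, -45, -14, 10, 0, 0, 0, 1, -45, -14, 15, 0, 0, 0, 1, -45, -14, 15, 0, 0, 0, 1, -45, -14, 15, 0, 0, 0, 1, -45, -14, 15, 0, 0, 0, 1, -45, -14, 15, 0, 0, 0, 1, -44, -13, 15, 0, 0, 0, 1, -44, -12, 10, 0, 0, 0, 1, 0, 0, 10, 0, 0, -0.15, 1, 0, 0, 10, 0, 0, -0.15, 1, 0, 0, 10, 0, 0, -0.15],
  "force": 40
}}

```text
t: 1.8
eef_pos: [0.5214, 0.442, 0.1129]
tool_rot: [-0.0, -0.109, 0.994, 0.0]
contact_force: [-0.4, 0.5, -0.1]
gripper_width: 0.999
```

```bash
cat >> h.py <<'E'
from scipy.spatial.transform import Rotation as Ro
def to(p,th=None):
    """shift to world point p (m) in tool mm; th: wanted tool-y angle deg"""
    o=bot.get_obs(); R=Ro.from_quat(o['tool_rot'],scalar_first=True).as_matrix(); e=np.array(o['eef_pos'])
    a=np.degrees(np.arctan2(R[1,1],R[0,1]))
    print('t',round(o['t'],2),'tcp',(e*1000).round(1),'y-ang',a.round(2),'z-ax',R[:,2].round(3),'shift',(R.T@(np.array(p)-e)*1000).round(1),
      'wz', None if th is None else -np.radians(th-a).round(3),'F',np.round(o['contact_force'],1),'w',round(float(o['gripper_width']),3),'q',np.round(o['q'],2))
C=np.array([.6153,.1726]); yb=np.radians(8.9); BX=np.array([np.cos(yb),np.sin(yb)]); BY=np.array([-np.sin(yb),np.cos(yb)])
def bd(x,y,z): return np.r_[C+BX*x/1000+BY*y/1000,z/1000]
E
python3 - <<'E'
from h import *
to([.521,.4423,.026],102.2); cam('side','s1.png')
T=cam('top','t1.png')
E
```

```text
t 1.8 tcp [521.4 442.  112.9] y-ang 102.48 z-ax [-0.  0. -1.] shift [ 0.3  0.4 86.9] wz 0.005 F [-0.4  0.5 -0.1] w 0.999 q [-0.78  0.63 -0.02  1.64  0.02  0.87  0.98]
```

Emit:
{"op": "drive_tool", "data": {
  "series": [1, 0, 0, 30, 0, 0, 0, 1, 0, 0, 30, 0, 0, 0, 1, 0, 0, 17, 0, 0, 0, 1, 0, 0, 10, 0, 0, 0, 1, 0, 0, 0, 0, 0, 0, -1, 0, 0, 0, 0, 0, 0, -1, 0, 0, 0, 0, 0, 0, -1, 0, 0, 0, 0, 0, 0, -1, 0, 0, 0, 0, 0, 0, -1, 0, 0, 0, 0, 0, 0, -1, 0, 0, 0, 0, 0, 0, -1, 0, 0, 0, 0, 0, 0],
  "force": 40
}}

```text
t: 3.4
eef_pos: [0.5218, 0.4424, 0.0273]
tool_rot: [0.001, -0.106, 0.994, 0.0]
contact_force: [-0.0, -0.7, 5.0]
gripper_width: 0.504
```

```bash
python3 - <<'E'
from h import *
to([.521,.4423,.146])
E
```

```text
t 3.4 tcp [521.8 442.4  27.3] y-ang 102.2 z-ax [ 0.001  0.001 -1.   ] shift [ 7.000e-01  1.000e-01 -1.187e+02] wz None F [-0.  -0.7  5. ] w 0.504 q [-0.78  0.74 -0.02  1.67  0.02  0.73  0.97]
```

Emit:
{"op": "drive_tool", "data": {
  "series": [-1, 0, 0, -15, 0, 0, 0, -1, 0, 0, -30, 0, 0, 0, -1, 0, 0, -30, 0, 0, 0, -1, 0, 0, -30, 0, 0, 0, -1, 0, 0, -15, 0, 0, 0.16, -1, 0, 0, 0, 0, 0, 0.16, -1, 0, 0, 0, 0, 0, 0.16, -1, 0, 0, 0, 0, 0, 0.16, -1, 0, 0, 0, 0, 0, 0.16, -1, 0, 0, 0, 0, 0, 0.16, -1, 0, 0, 0, 0, 0, 0.16, -1, 0, 0, 0, 0, 0, 0.16]
}}

```text
t: 4.9
eef_pos: [0.5207, 0.442, 0.1466]
tool_rot: [-0.0, 0.511, 0.86, -0.0]
contact_force: [-0.5, 0.3, -0.9]
gripper_width: 0.511
```

```bash
python3 - <<'E'
from h import *
to(bd(0,2,110),8.9)
E
```

```text
t 4.9 tcp [520.7 442.  146.6] y-ang 28.58 z-ax [-0.001  0.    -1.   ] shift [-279.9  -45.2   36.5] wz 0.344 F [-0.5  0.3 -0.9] w 0.511 q [-1.    0.61  0.3   1.64 -0.21  0.92 -0.13]
```

Emit:
{"op": "drive_tool", "data": {
  "series": [-1, -35, -6, 0, 0, 0, 0, -1, -45, -7, 0, 0, 0, 0, -1, -45, -7, 0, 0, 0, 0, -1, -45, -7, 0, 0, 0, 0, -1, -45, -7, 0, 0, 0, 0, -1, -40, -7, 0, 0, 0, 0, -1, -25, -4, 0, 0, 0, 0, -1, 0, 0, 10, 0, 0, 0.12, -1, 0, 0, 15, 0, 0, 0.12, -1, 0, 0, 11, 0, 0, 0.1, -1, 0, 0, 0, 0, 0, 0]
}}

```text
t: 6.28
eef_pos: [0.616, 0.1753, 0.1097]
tool_rot: [-0.001, 0.646, 0.763, -0.001]
contact_force: [-0.2, -0.4, -2.1]
gripper_width: 0.512
```

```bash
python3 - <<'E'
from h import *
to(bd(0,2,40.5),8.9)
T=cam('top');S=cam('side')
a=cv2.resize(T['img'][130:220,190:310],None,fx=4,fy=4,interpolation=2);b=cv2.resize(S['img'][150:290,200:320],None,fx=3,fy=3,interpolation=2)
h=max(a.shape[0],b.shape[0]);f=lambda i:cv2.copyMakeBorder(i,0,h-i.shape[0],0,0,0)
cv2.imwrite('pics/p5.png',np.hstack([f(a)[:,:430],f(b)]))
E
```

```text
t 6.28 tcp [616.  175.3 109.7] y-ang 9.48 z-ax [-0.002 -0.001 -1.   ] shift [-0.5 -1.  69.2] wz 0.01 F [-0.2 -0.4 -2.1] w 0.512 q [-0.65  0.61  0.38  1.77 -0.3   0.82  0.04]
```

View pics/p5.png

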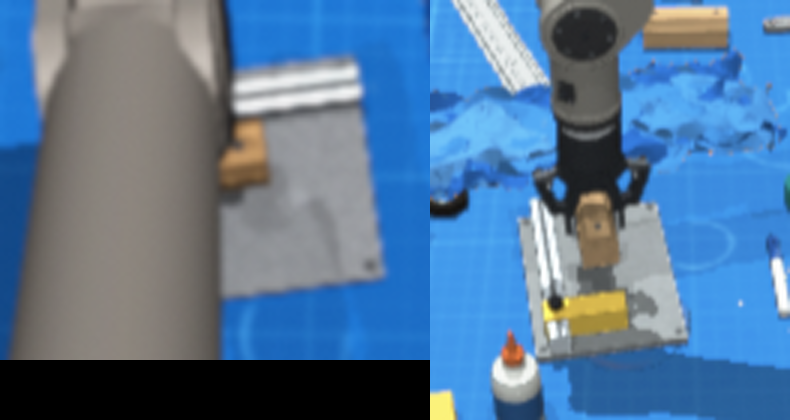

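The spacer is held level over the board and roughly parallel to the fence, clear of the stop. I'll lower it now.

Emit:
{"op": "drive_tool", "data": {
  "series": [-1, 0, 0, 20, 0, 0, 0.01, -1, 0, 0, 25, 0, 0, 0, -1, 0, 0, 15, 0, 0, 0, -1, 0, 0, 5, 0, 0, 0, -1, 0, 0, 0, 0, 0, 0, -1, 0, 0, 2, 0, 0, 0, -1, 0, 0, 2, 0, 0, 0, -1, 0, 0, 0, 0, 0, 0]
}}

```text
t: 7.38
eef_pos: [0.6171, 0.1752, 0.0415]
tool_rot: [0.0, 0.651, 0.759, 0.0]
contact_force: [0.1, -0.0, -2.3]
gripper_width: 0.507
```

Emit:
{"op": "drive_tool", "data": {
  "series": [-1, 0, 0, 1, 0, 0, 0, -1, 0, 0, 1, 0, 0, 0, -1, 0, 0, 0.5, 0, 0, 0, -1, 0, 0, 0, 0, 0, 0, -1, 0, 0, 0, 0, 0, 0]
}}

```text
t: 8.0
eef_pos: [0.6171, 0.1752, 0.0393]
tool_rot: [-0.0, 0.651, 0.759, 0.0]
contact_force: [-2.4, 0.3, 5.9]
gripper_width: 0.51
```

Emit:
{"op": "drive_tool", "data": {
  "series": [0.25, 0, 0, 0, 0, 0, 0, 0.25, 0, 0, 0, 0, 0, 0, 0.25, 0, 0, 0, 0, 0, 0, 0.25, 0, 0, -10, 0, 0, 0, 0.25, 0, 0, -25, 0, 0, 0, 0.25, 0, 0, -30, 0, 0, 0, -1, 0, 0, -25, 0, 0, 0, -1, 0, -35, 0, 0, 0, 0, -1, 0, -40, 0, 0, 0, 0, -1, 0, -30, 0, 0, 0, 0, -1, 0, 0, 0, 0, 0, 0]
}}

```text
t: 9.38
eef_pos: [0.5114, 0.1588, 0.1293]
tool_rot: [-0.001, 0.651, 0.759, -0.0]
contact_force: [-0.6, -0.4, -0.7]
gripper_width: 0.0
```

```bash
python3 - <<'E'
from h import *
T=cam('top');S=cam('side')
a=cv2.resize(T['img'][130:220,190:310],None,fx=4,fy=4,interpolation=2);b=cv2.resize(S['img'][200:290,215:315],None,fx=3,fy=3,interpolation=2)
h=max(a.shape[0],b.shape[0]);f=lambda i:cv2.copyMakeBorder(i,0,h-i.shape[0],0,0,0)
cv2.imwrite('pics/p6.png',np.hstack([f(a),f(b)]))
to(bd(-50,4,45),8.9)
E
```

```text
t 9.47 tcp [514.1 159.4 129.6] y-ang 8.83 z-ax [ 0.002  0.001 -1.   ] shift [ 1.4 51.9 84.7] wz -0.001 F [1.2 0.7 0.2] w 0.0 q [-0.74  0.44  0.41  2.01 -0.25  0.74 -0.02]
```

View pics/p6.png

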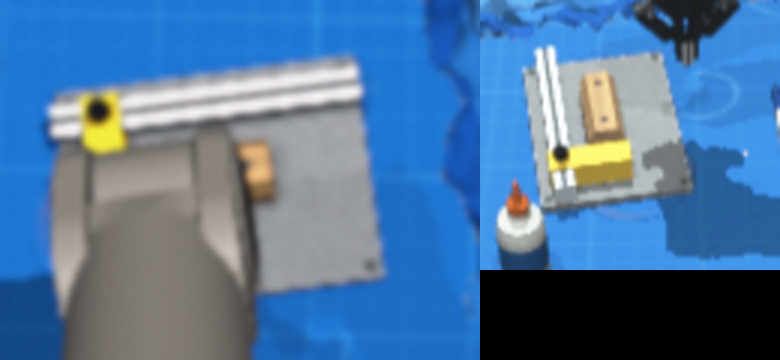

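The spacer is released and flat on the board, near the stop. Next I push it to the fence with the shut fingers, low on the near face.

Emit:
{"op": "drive_tool", "data": {
  "series": [-1, 0, 17, 20, 0, 0, 0, -1, 0, 20, 25, 0, 0, 0, -1, 0, 0, 25, 0, 0, 0, -1, 0, 0, 17, 0, 0, 0, -1, 0, 10, 0, 0, 0, 0, -1, 0, 10, 0, 0, 0, 0, -1, 0, 6, 0, 0, 0, 0, -1, 0, 5, 0, 0, 0, 0, -1, 0, 5, 0, 0, 0, 0, -1, 0, 5, 0, 0, 0, 0, -1, 0, 4, 0, 0, 0, 0, -1, 0, 0, 0, 0, 0, 0]
}}

```text
t: 10.98
eef_pos: [0.5948, 0.1717, 0.0418]
tool_rot: [0.0, 0.651, 0.759, 0.0]
contact_force: [0.0, -0.4, -0.0]
gripper_width: 0.002
```

```bash
python3 - <<'E'
from h import *
to(bd(-11,3,42),8.9)
E
```

```text
t 10.97 tcp [594.8 171.7  41.8] y-ang 8.82 z-ax [ 0.001  0.    -1.   ] shift [ 0.7  9.4 -0.2] wz -0.001 F [ 0.  -0.4 -0. ] w 0.002 q [-0.63  0.67  0.34  1.85 -0.34  0.67  0.07]
```

Emit:
{"op": "drive_tool", "data": {
  "series": [-1, 0, 3, 0, 0, 0, 0, -1, 0, 2, 0, 0, 0, 0, -1, 0, 2, 0, 0, 0, 0, -1, 0, 0, 0, 0, 0, 0]
}}

```text
t: 11.48
eef_pos: [0.6015, 0.1727, 0.0418]
tool_rot: [0.0, 0.651, 0.759, 0.0]
contact_force: [-0.6, 0.4, -0.1]
gripper_width: 0.0
```

```bash
python3 - <<'E'
from h import *
T=cam('top');S=cam('side')
b=cv2.resize(S['img'][205:285,220:320],None,fx=6,fy=6,interpolation=2)
cv2.imwrite('pics/p7.png',b)
to(bd(-11,3,42),8.9)
E
```

```text
t 11.57 tcp [601.5 172.7  41.8] y-ang 8.82 z-ax [ 0.001  0.    -1.   ] shift [ 0.7  2.6 -0.2] wz -0.001 F [-1.   0.1  0.6] w 0.003 q [-0.63  0.68  0.34  1.84 -0.34  0.68  0.07]
```

View pics/p7.png

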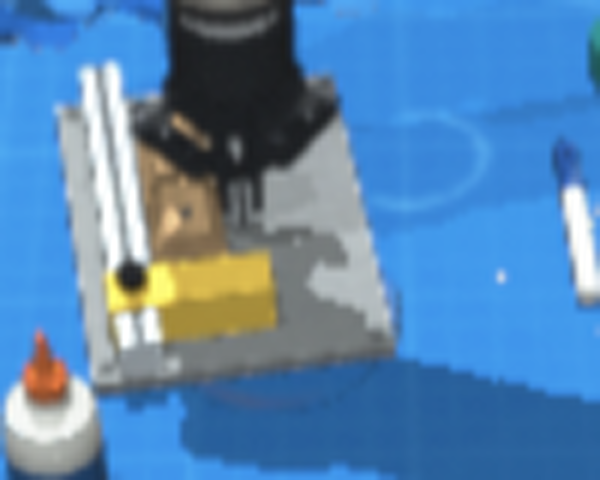

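The spacer lies along the fence with only a small gap, and the fingers are behind it. I'll creep forward until the force rises.

Emit:
{"op": "drive_tool", "data": {
  "series": [-1, 0, 1, 0, 0, 0, 0, -1, 0, 1, 0, 0, 0, 0, -1, 0, 1, 0, 0, 0, 0, -1, 0, 0, 0, 0, 0, 0]
}}

```text
t: 12.08
eef_pos: [0.6044, 0.1732, 0.0418]
tool_rot: [0.0, 0.651, 0.759, 0.0]
contact_force: [-1.4, 0.1, 0.8]
gripper_width: 0.003
```

Emit:
{"op": "drive_tool", "data": {
  "series": [-1, 0, 1, 0, 0, 0, 0, -1, 0, 1, 0, 0, 0, 0, -1, 0, 0, 0, 0, 0, 0]
}}

```text
t: 12.45
eef_pos: [0.6051, 0.1733, 0.0417]
tool_rot: [-0.001, 0.651, 0.759, -0.001]
contact_force: [-4.5, -0.2, 5.1]
gripper_width: -0.001
```

The spacer is against the fence. I'll go round to its right-hand end and push it to the stop.

Emit:
{"op": "drive_tool", "data": {
  "series": [-1, 0, -15, 0, 0, 0, 0, -1, 0, -15, -10, 0, 0, 0, -1, -30, 0, -30, 0, 0, 0, -1, -40, 10, -20, 0, 0, 0, -1, -15, 30, 0, 0, 0, 0, -1, 0, 17, 10, 0, 0, 0, -1, 0, 0, 25, 0, 0, 0, -1, 0, 0, 20, 0, 0, 0, -1, 0, 0, 3, 0, 0, 0, -1, 0, 0, 0, 0, 0, 0]
}}

```text
t: 13.7
eef_pos: [0.6458, 0.0936, 0.0441]
tool_rot: [0.0, 0.651, 0.759, 0.0]
contact_force: [0.7, 0.1, 0.7]
gripper_width: -0.005
```

```bash
python3 - <<'E'
from h import *
T=cam('top');S=cam('side')
a=cv2.resize(T['img'][130:220,200:300],None,fx=4,fy=4,interpolation=2);b=cv2.resize(S['img'][200:290,220:310],None,fx=4,fy=4,interpolation=2)
cv2.imwrite('pics/p8.png',np.hstack([a,b]))
to(bd(18,-47,44),8.9)
E
```

```text
t 13.8 tcp [646.4  93.7  44.7] y-ang 8.82 z-ax [ 0.001  0.    -1.   ] shift [35.8 -0.6  0.7] wz -0.001 F [ 0.2  0.1 -0.2] w 0.001 q [-0.48  0.71  0.34  1.77 -0.34  0.72  0.2 ]
```

View pics/p8.png

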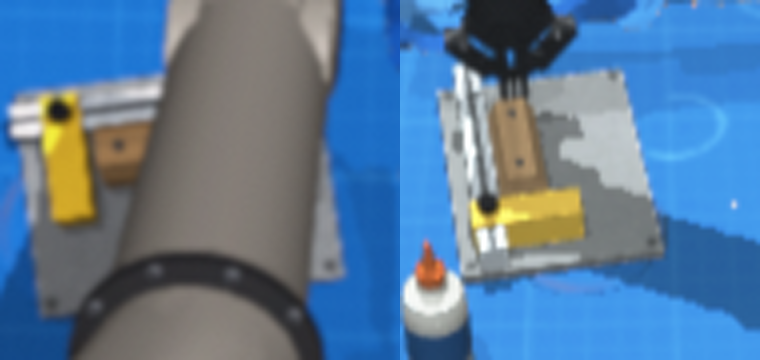

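The spacer is at the fence, with a gap of about 10 mm to the stop (side view near (520,188)). The fingers are clear of its right end, so I push it along.

Emit:
{"op": "drive_tool", "data": {
  "series": [-1, 10, 0, 0, 0, 0, 0, -1, 8, 0, 0, 0, 0, 0, -1, 4, 0, 0, 0, 0, 0, -1, 4, 0, 0, 0, 0, 0, -1, 3, 0, 0, 0, 0, 0, -1, 2, 0, 0, 0, 0, 0, -1, 0, 0, 0, 0, 0, 0]
}}

```text
t: 14.68
eef_pos: [0.6412, 0.1243, 0.0438]
tool_rot: [-0.0, 0.651, 0.759, 0.0]
contact_force: [1.0, -0.9, 0.9]
gripper_width: 0.004
```

Emit:
{"op": "drive_tool", "data": {
  "series": [-1, 1.5, 0, 0, 0, 0, 0, -1, 1.5, 0, 0, 0, 0, 0, -1, 0, 0, 0, 0, 0, 0]
}}

```text
t: 15.05
eef_pos: [0.6407, 0.127, 0.0438]
tool_rot: [0.0, 0.651, 0.759, -0.0]
contact_force: [1.6, -1.6, 1.5]
gripper_width: 0.0
```

Emit:
{"op": "drive_tool", "data": {
  "series": [-1, 1, 0, 0, 0, 0, 0, -1, 1, 0, 0, 0, 0, 0, -1, 0, 0, 0, 0, 0, 0]
}}

```text
t: 15.42
eef_pos: [0.6407, 0.1271, 0.0438]
tool_rot: [0.001, 0.651, 0.759, -0.001]
contact_force: [0.6, -6.0, 0.6]
gripper_width: -0.001
```

Emit:
{"op": "drive_tool", "data": {
  "series": [-1, 1, 0, 0, 0, 0, 0, -1, 0.5, 0, 0, 0, 0, 0, -1, 0, 0, 0, 0, 0, 0]
}}

```text
t: 15.8
eef_pos: [0.6407, 0.1271, 0.0439]
tool_rot: [0.001, 0.652, 0.759, -0.001]
contact_force: [1.1, -8.4, 0.2]
gripper_width: 0.0
```

The spacer is home at the stop. Next comes a light nudge at the fence again, now centred on its new position.

Emit:
{"op": "drive_tool", "data": {
  "series": [-1, -8, 0, 0, 0, 0, 0, -1, -10, 0, -10, 0, 0, 0, -1, 0, -20, -40, 0, 0, 0, -1, 14, -35, -5, 0, 0, 0, -1, 35, -5, 0, 0, 0, 0, -1, 30, 0, 20, 0, 0, 0, -1, 0, 0, 25, 0, 0, 0, -1, 0, 0, 12, 0, 0, 0, -1, 0, 0, 0, 0, 0, 0]
}}

```text
t: 16.92
eef_pos: [0.571, 0.1812, 0.0405]
tool_rot: [-0.0, 0.651, 0.759, -0.001]
contact_force: [0.4, -1.4, 0.8]
gripper_width: 0.002
```

```bash
python3 - <<'E'
from h import *
to(bd(-11,12,42),8.9)
E
```

```text
t 16.93 tcp [571.  181.2  40.5] y-ang 8.79 z-ax [-0.002 -0.001 -1.   ] shift [-3.2 31.4 -1.6] wz -0.002 F [ 0.4 -1.4  0.8] w 0.002 q [-0.66  0.65  0.34  1.9  -0.34  0.65  0.04]
```

Emit:
{"op": "drive_tool", "data": {
  "series": [-1, -3, 12, 0, 0, 0, 0, -1, 0, 12, 0, 0, 0, 0, -1, 0, 4, 0, 0, 0, 0, -1, 0, 2, 0, 0, 0, 0, -1, 0, 2, 0, 0, 0, 0, -1, 0, 1, 0, 0, 0, 0, -1, 0, 0, 0, 0, 0, 0]
}}

```text
t: 17.8
eef_pos: [0.6034, 0.1837, 0.0417]
tool_rot: [-0.001, 0.651, 0.759, -0.001]
contact_force: [-6.0, -1.4, 4.3]
gripper_width: -0.002
```

The fence contact is at the same depth as before (board x = -10.0), so the spacer is tight. I'll back off, rise to bevel height and approach diagonally.

Emit:
{"op": "drive_tool", "data": {
  "series": [-1, 0, -5, 0, 0, 0, 0, -1, 0, -10, 0, 0, 0, 0, -1, 0, 0, -20, 0, 0, 0, -1, 0, 0, -20, 0, 0, 0, -1, 0, 7, 0, 0, 0, 0, -1, 0, 0, 0, 0, 0, 0, -1, 0, 0, 0, 0, 0, 0]
}}

```text
t: 18.68
eef_pos: [0.5964, 0.1825, 0.0813]
tool_rot: [-0.0, 0.651, 0.759, -0.0]
contact_force: [-0.2, 0.1, 0.0]
gripper_width: 0.002
```

```bash
python3 - <<'E'
from h import *
to(bd(-5.5,12,74),8.9)
T=cam('top');S=cam('side')
a=cv2.resize(T['img'][130:220,200:300],None,fx=4,fy=4,interpolation=2);b=cv2.resize(S['img'][210:280,225:305],None,fx=5,fy=5,interpolation=2)[:360]
b=cv2.copyMakeBorder(b,0,360-b.shape[0],0,0,0)
cv2.imwrite('pics/p9.png',np.hstack([a,b]))
E
```

```text
t 18.68 tcp [596.4 182.5  81.3] y-ang 8.82 z-ax [-0.001 -0.    -1.   ] shift [-0.7 11.7  7.3] wz -0.001 F [-0.2  0.1  0. ] w 0.002 q [-0.67  0.62  0.37  1.83 -0.32  0.75  0.03]
```

View pics/p9.png

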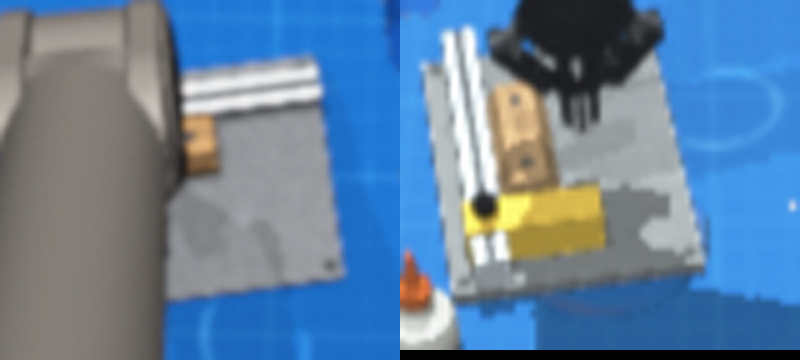

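The spacer lies flat along the fence with its end at the yellow stop (side view near (525,188)). The shut fingers are behind and above the near bevel. Now the diagonal approach.

Emit:
{"op": "drive_tool", "data": {
  "series": [-1, 0, 4, 3, 0, 0, 0, -1, 0, 4, 2, 0, 0, 0, -1, 0, 1.6, 1.1, 0, 0, 0, -1, 0, 0, 0, 0, 0, 0]
}}

```text
t: 19.27
eef_pos: [0.6063, 0.184, 0.0755]
tool_rot: [0.0, 0.651, 0.759, -0.0]
contact_force: [-0.3, 0.5, -0.0]
gripper_width: 0.001
```

Emit:
{"op": "drive_tool", "data": {
  "series": [-1, 0, 1, 0.7, 0, 0, 0, -1, 0, 1, 0.7, 0, 0, 0, -1, 0, 0, 0, 0, 0, 0]
}}

```text
t: 19.65
eef_pos: [0.6082, 0.1844, 0.0743]
tool_rot: [-0.0, 0.651, 0.759, 0.0]
contact_force: [0.7, -0.9, -0.3]
gripper_width: -0.003
```

Emit:
{"op": "drive_tool", "data": {
  "series": [-1, 0, 1, 0.7, 0, 0, 0, -1, 0, 1, 0.7, 0, 0, 0, -1, 0, 0, 0, 0, 0, 0]
}}

```text
t: 20.02
eef_pos: [0.6102, 0.1847, 0.0728]
tool_rot: [-0.0, 0.651, 0.759, -0.0]
contact_force: [0.7, -0.5, -0.1]
gripper_width: -0.002
```

Emit:
{"op": "drive_tool", "data": {
  "series": [-1, 0, 0.8, 0.6, 0, 0, 0, -1, 0, 0, 0, 0, 0, 0]
}}

```text
t: 20.27
eef_pos: [0.6109, 0.1848, 0.0722]
tool_rot: [-0.0, 0.651, 0.759, -0.0]
contact_force: [-0.7, 0.2, 0.1]
gripper_width: 0.001
```

Emit:
{"op": "drive_tool", "data": {
  "series": [-1, 0, 1, 0.7, 0, 0, 0, -1, 0, 1, 0.7, 0, 0, 0, -1, 0, 0, 0, 0, 0, 0]
}}

```text
t: 20.65
eef_pos: [0.6123, 0.185, 0.0713]
tool_rot: [-0.001, 0.651, 0.759, -0.0]
contact_force: [-4.2, -0.3, 5.9]
gripper_width: -0.002
```

Emit:
{"op": "drive_tool", "data": {
  "series": [-1, 0, 0.7, 0, 0, 0, 0, -1, 0, 0, 0, 0, 0, 0]
}}

```text
t: 20.9
eef_pos: [0.6124, 0.1851, 0.0712]
tool_rot: [-0.001, 0.651, 0.759, -0.001]
contact_force: [-4.6, -1.7, 7.6]
gripper_width: -0.004
```

Emit:
{"op": "drive_tool", "data": {
  "series": [-1, 0, 0.7, 0.2, 0, 0, 0, -1, 0, 0, 0, 0, 0, 0]
}}

```text
t: 21.15
eef_pos: [0.6125, 0.1851, 0.0712]
tool_rot: [-0.001, 0.651, 0.759, -0.001]
contact_force: [-7.6, -1.2, 10.8]
gripper_width: 0.004
```

Emit:
{"op": "drive_tool", "data": {
  "series": [-1, 0, 0.6, -0.3, 0, 0, 0, -1, 0, 0, 0, 0, 0, 0, -1, 0, 0, 0, 0, 0, 0]
}}

```text
t: 21.52
eef_pos: [0.6126, 0.1851, 0.0712]
tool_rot: [-0.002, 0.651, 0.759, -0.002]
contact_force: [-8.2, -1.1, 9.6]
gripper_width: 0.001
```

```bash
python3 - <<'E'
from h import *
to(bd(-5.5,12,74),8.9)
S=cam('side')
o=bot.get_obs();F=np.array(o['contact_force']);print(F[:2]@BX,F[:2]@BY,F[2],o['torque'])
b=cv2.resize(S['img'][205:285,220:320],None,fx=7,fy=7,interpolation=2)
cv2.imwrite('pics/p10.png',b)
E
```

```text
t 21.52 tcp [612.6 185.1  71.2] y-ang 8.82 z-ax [-0.005 -0.    -1.   ] shift [-0.8 -4.8 -2.7] wz -0.001 F [-8.2 -1.1  9.6] w 0.001 q [-0.65  0.66  0.36  1.79 -0.33  0.76  0.04]
-9.049059479010193 0.6019803732477865 10.970107812969932 [-0.25801349  1.76100367  0.00543899]
```

View pics/p10.png

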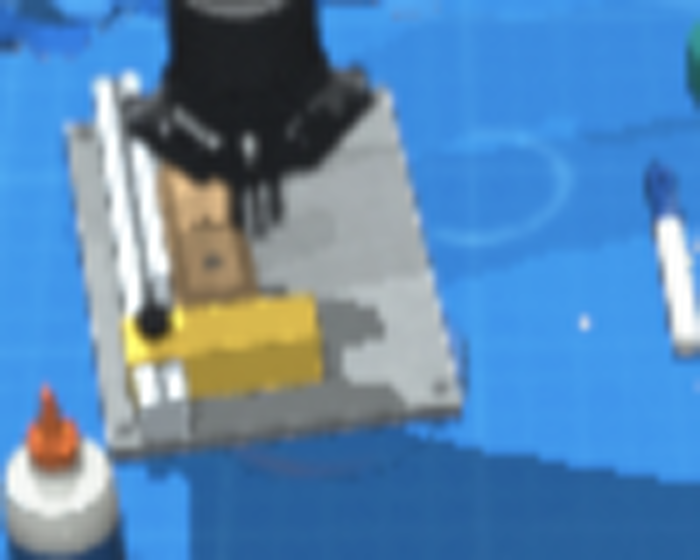

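The fingers press on the near bevel and the spacer is flat against fence and stop. The force is 9 N forward and 11 N down, so I shift the balance forwards.

Emit:
{"op": "drive_tool", "data": {
  "series": [-1, 0, 0.6, -0.2, 0, 0, 0, -1, 0, 0.6, -0.2, 0, 0, 0, -1, 0, 0, 0, 0, 0, 0]
}}

```text
t: 21.95
eef_pos: [0.6127, 0.1851, 0.0712]
tool_rot: [-0.003, 0.651, 0.759, -0.003]
contact_force: [-10.8, -2.0, 11.1]
gripper_width: -0.005
```

```bash
cat > f.py <<'E'
from h import *
to(bd(-5.5,12,74)); L=[]
for i in range(4):
    cam('side'); o=bot.get_obs(); F=np.array(o['contact_force']); L.append([F[:2]@BX,F[:2]@BY,F[2],*o['torque']])
print(np.mean(L,0).round(2),np.std(L,0).round(2))
E
python3 f.py
```

```text
t 21.95 tcp [612.7 185.1  71.2] y-ang 8.83 z-ax [-0.007 -0.001 -1.   ] shift [-0.8 -4.9 -2.7] wz None F [-10.8  -2.   11.1] w -0.005 q [-0.65  0.66  0.36  1.79 -0.33  0.76  0.04]
[-11.03   0.12  11.16  -0.37   2.3    0.02] [0.37 0.21 0.31 0.04 0.03 0.05]
```

Emit:
{"op": "drive_tool", "data": {
  "series": [-1, 0, 0.6, -0.4, 0, 0, 0, -1, 0, 0.5, -0.4, 0, 0, 0, -1, 0, 0, 0, 0, 0, 0]
}}

```text
t: 22.52
eef_pos: [0.6128, 0.1851, 0.0713]
tool_rot: [-0.003, 0.651, 0.759, -0.004]
contact_force: [-11.9, -0.9, 9.1]
gripper_width: 0.003
```

```bash
python3 f.py
```

```text
t 22.52 tcp [612.8 185.1  71.3] y-ang 8.83 z-ax [-0.01  -0.001 -1.   ] shift [-0.8 -5.  -2.6] wz None F [-11.9  -0.9   9.1] w 0.003 q [-0.65  0.66  0.36  1.79 -0.33  0.76  0.04]
[-12.31   0.03   8.63  -0.35   2.52  -0.02] [0.27 0.29 0.58 0.03 0.04 0.01]
```

Emit:
{"op": "drive_tool", "data": {
  "series": [-1, 0, 0.4, 0, 0, 0, 0, -1, 0, 0, 0, 0, 0, 0, -1, 0, 0, 0, 0, 0, 0, -1, 0, 0, 0, 0, 0, 0]
}}

```text
t: 23.22
eef_pos: [0.6128, 0.1851, 0.0713]
tool_rot: [-0.003, 0.651, 0.759, -0.004]
contact_force: [-13.6, -2.3, 9.4]
gripper_width: 0.001
```

```bash
python3 f.py; python3 - <<'E'
from h import *
T=cam('top');S=cam('side')
a=cv2.resize(T['img'][130:220,200:300],None,fx=4,fy=4,interpolation=2);b=cv2.resize(S['img'][213:273,225:291],None,fx=6,fy=6,interpolation=2)
cv2.imwrite('pics/p11.png',np.hstack([a,b]))
E
```

```text
t 23.23 tcp [612.8 185.1  71.3] y-ang 8.83 z-ax [-0.01  -0.001 -1.   ] shift [-0.7 -5.  -2.6] wz None F [-13.6  -2.3   9.4] w 0.001 q [-0.65  0.66  0.36  1.78 -0.33  0.76  0.04]
[-12.99  -0.15  10.21  -0.41   2.75   0.  ] [0.26 0.47 0.67 0.02 0.02 0.02]
```

View pics/p11.png

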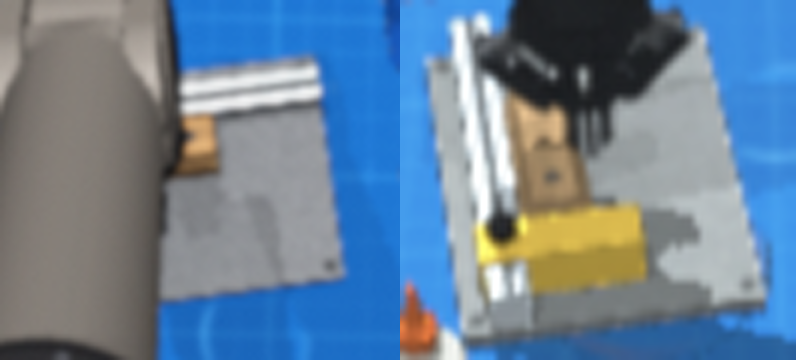

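The spacer is flat, along the fence and end-on to the stop (side crop near (555,210)). The force is about 13 N forward and 10 N down. One tiny trim, then hand in.

Emit:
{"op": "drive_tool", "data": {
  "series": [-1, 0, 0.1, -0.2, 0, 0, 0, -1, 0, 0, 0, 0, 0, 0, -1, 0, 0, 0, 0, 0, 0, -1, 0, 0, 0, 0, 0, 0, -1, 0, 0, 0, 0, 0, 0, -1, 0, 0, 0, 0, 0, 0]
}}

```text
t: 24.28
eef_pos: [0.6128, 0.1851, 0.0714]
tool_rot: [-0.003, 0.651, 0.759, -0.004]
contact_force: [-13.2, -2.0, 8.2]
gripper_width: 0.003
```

```bash
python3 f.py && python3 -c "
from h import *
print(bot.hand_in())"
```

```text
t 24.27 tcp [612.8 185.1  71.4] y-ang 8.83 z-ax [-0.011 -0.002 -1.   ] shift [-0.8 -5.  -2.6] wz None F [-13.2  -2.    8.2] w 0.003 q [-0.65  0.66  0.36  1.78 -0.33  0.76  0.04]
[-1.303e+01 -5.000e-02  8.740e+00 -4.100e-01  2.700e+00 -1.000e-02] [0.6  0.4  0.46 0.02 0.04 0.02]
the job is handed in; nothing more can be done
None
```

I handed the job in at about 24.5 s with the 100 mm spacer held against fence and stop. The 100 mm spacer was the one left of the board, measured at about 102 x 45 mm. I set it down on the board, let go, slid it to the fence, then to the stop, and nudged it at the fence again. Then I pressed on its near bevel with the shut fingers.

**Last checks:**
- **Force:** the averaged reading before hand-in was 13.0 N forward, 8.7 N down and about 0 N sideways.
- **Seating:** the second fence push stopped at the same depth as the first (board x of about -10 mm). At the stop, the force rose to 8 N with no further movement. The last picture, just before a final 0.2 mm trim, showed the spacer flat, with no visible gap at fence or stop.

**What disagreed or wasn't checked:**
- **Push direction:** the press first came out too steep, peaking at about 11 N down against 8–11 N forward. I corrected it before finishing.
- **Contact point:** the fingers touched the bevel 3–4 mm later than I expected. I take this to be slimmer fingertips, and I only inferred from the force direction that the contact is on the bevel.
- **Resolution:** the pictures resolve about 3 mm per pixel, so smaller gaps rest on the contact readings alone.
- **Other objects:** I did not measure the other two spacers or the bystanders again at the end. Nothing near them was touched as far as the pictures and forces show.

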